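# Close the four pantry pots with their own lids

## Robot

A 7-joint arm with a two-finger parallel gripper is mounted at the origin on a cart in front of the work surface, level with it; the furniture and walls round the work are solid. World frame = base frame: x ahead of the robot, y to its left, z up, the work surface at z = 0. Lengths are in m, angles in rad, forces in N, time in s.
With the tool pointing down it reaches from about 0.4 to 0.85 m from the base axis. Payload 10.4 kg.
Tool frame: the origin (TCP) lies midway between the tips of the shut fingers; the grasp point (between the pads) lies 19 mm behind it; z points along the fingers, y is the line along which they close (so a half turn about z gives the same grasp; the last joint's range is limited). The gripper opens to 87 mm and grips with 3 to 60 N. Pads are 19 mm wide; open, the fingers measure 117 mm over their backs; the gripper's body (75 mm by 190 mm) begins 51 mm behind the grasp point.
Start: joints at [1.301, 0.332, -0.065, 1.46, 0.022, 1.35, -0.088], TCP at [0.153, -0.606, 0.223] pointing down, gripper open.
Joint ranges: [-2.6, 2.6], [-0.5, 2.12], [-1.47, 1.34], [0.16, 2.42], [-1.27, 4.41], [0.06, 2.06], [-2.6, 2.6]. Speed limits (rad/s): [2.22, 2.22, 2.79, 2.79, 3.14, 3.14, 3.14].

## Interface

Orientations are given as a unit quaternion [x, y, z, w].
In Python, from bench import r gives the robot as it stands.
- The arm moves only by the tool move_arm, never from a script. Its argument "targets" is a list of rows, each a list of 3 entries, a list of its own where there are three numbers: the shift along the tool's x, y, z in cm, then the turn, a rotation vector about the tool's x, y, z in rad, then the opening in per cent of the stroke, from 0 (shut) to 100 (fully open). In form: [[[x, y, z], [wx, wy, wz], gripper], ...]. A call has 1 to 20 rows; each row shifts and turns the commanded pose from where the row before left it, along the tool's axes as they then stand; what a row does not reach is not made up. A row lasts 1/8 s, in which the tool goes at most 62.5 mm and 10.7 degrees, less where a joint would pass 70% of its speed; a pose out of reach is approached as far as the arm can. A call with a gripper value outside its range is refused whole. The fingers move at their own pace and stop on an object; "grip_force" is the grip in N (left out, the last holds). Time passes only in rows, so rows that do not move let the fingers close. It gives the time, the measured TCP pose, the force, the opening and the grip force at its end, in the units of the state.
- r.read_state(): the state, without advancing time (a new reading comes with each control period).
- r.camera(name): name is "side" or "top"; returns a dict with "image" (400x640x3 uint8, blue, green, red), "vertical_fov" (degrees; the focal length in pixels is half the picture's height over the tangent of half this angle, whatever the lens; pixels are square), "cx", "cy" (the principal point, pixels), "k1" (the pictures are not rectified: a ray, as slopes to the right and down, at radius r is drawn at 1 + k1 r^2 times it, then the intrinsics apply), "cam_to_world" (4x4, takes a point from camera to world coordinates). Camera axes: x right, y down, z forward; pixel columns grow to the right and rows downward; lengths in m; the calibration is good to about 2 mm. A picture is of the moment at which its call begins. There is no depth.
- r.close_job(): hands the job in; it is judged then, once.
The state is a dict: "time": time; "joint_positions": joint angles; "joint_vel": joint speeds; "joint_torque": joint torques, N m; "ee_pos": TCP position; "eef_rot": TCP orientation; "ft_force": force on the tool from outside, world axes, zero at the start; "torque": the same for the moment, N m; "width": finger opening in m; "grip_force": force on a finger pad.
Only numpy, scipy, OpenCV 4.12 (cv2) and the standard library are available. Lean on these libraries where they do the work, as an engineer would, in place of code of your own. Each camera call takes 0.05 s, during which the arm holds its last target. There are 200 camera calls.

## Task

Close the four open white ceramic pots: pick out the four wooden lids that lie about among the other things and put each, knob up, on the pot of its own size, fully home so that its cork plug is in the mouth and its disc lies flat on the rim. Leave the pots standing where they are, and leave the clear glass lid, the label roll and everything else alone.

Things in the scene. Friction and masses are not known exactly. Their poses are not given: they have to be found in the camera images.
- pot_tiny: the tiny pot of four: loose, open round white ceramic pot standing on the worktop, 58 mm outside diameter, 56 mm high, wall 5 mm, mouth 48 mm wide; origin at the centre of its underside, z up; round, so its yaw means nothing
- lid_tiny: the tiny wooden lid, for the pot of 58 mm: loose, lying knob up. From below: cork plug 0 to 9 mm up, 32 mm wide at its foot, 40 mm above; wooden disc 62 mm wide, 9 to 16 mm up, that comes to lie on the rim; round upright knob in the middle, 21 to 23 mm wide, 16 to 48 mm up, to grasp it by. Origin: centre of the plug's foot, z up; fully home it is 47 mm above the pot's origin
- pot_small: the small pot of four: loose, open round white ceramic pot standing on the worktop, 76 mm outside diameter, 62 mm high, wall 5 mm, mouth 66 mm wide; origin at the centre of its underside, z up; round, so its yaw means nothing
- lid_small: the small wooden lid, for the pot of 76 mm: loose, lying knob up. From below: cork plug 0 to 9 mm up, 50 mm wide at its foot, 58 mm above; wooden disc 80 mm wide, 9 to 16 mm up, that comes to lie on the rim; round upright knob in the middle, 21 to 23 mm wide, 16 to 48 mm up, to grasp it by. Origin: centre of the plug's foot, z up; fully home it is 53 mm above the pot's origin
- pot_medium: the medium pot of four: loose, open round white ceramic pot standing on the worktop, 94 mm outside diameter, 68 mm high, wall 5 mm, mouth 84 mm wide; origin at the centre of its underside, z up; round, so its yaw means nothing
- lid_medium: the medium wooden lid, for the pot of 94 mm: loose, lying knob up. From below: cork plug 0 to 9 mm up, 68 mm wide at its foot, 76 mm above; wooden disc 98 mm wide, 9 to 16 mm up, that comes to lie on the rim; round upright knob in the middle, 21 to 23 mm wide, 16 to 48 mm up, to grasp it by. Origin: centre of the plug's foot, z up; fully home it is 59 mm above the pot's origin
- pot_large: the large pot of four: loose, open round white ceramic pot standing on the worktop, 112 mm outside diameter, 74 mm high, wall 5 mm, mouth 102 mm wide; origin at the centre of its underside, z up; round, so its yaw means nothing
- lid_large: the large wooden lid, for the pot of 112 mm: loose, lying knob up. From below: cork plug 0 to 9 mm up, 86 mm wide at its foot, 94 mm above; wooden disc 116 mm wide, 9 to 16 mm up, that comes to lie on the rim; round upright knob in the middle, 21 to 23 mm wide, 16 to 48 mm up, to grasp it by. Origin: centre of the plug's foot, z up; fully home it is 65 mm above the pot's origin
- glass_lid: to be left alone: loose glass lid 105 mm wide and 66 mm high with a round glass knob, clear, lying on the worktop; it belongs to none of the four pots; origin at the centre of its underside
- label_roll: to be left alone: loose roll of brown kraft labels lying flat, 62 mm wide, 24 mm high; origin at the centre of its underside. (Not listed, all fixed: a cake stand, jars and a funnel up to 154 mm high along the back, a recipe box, a scoop and a 148 mm pepper mill at the left, spice jars on a tray and a timer at the right; all well clear of the pots and lids)
There are look-alikes about, which are no part of the job. What is shaped like the lid_medium but yellow is not meant.

How it is judged:
At the end, for the whole second after the job is handed in: Each wooden lid is seated in the pot of its own size: within 8 mm of the pot's axis, within 3 mm of its seated height, level to 0.06 rad; each pot stands upright (0.06 rad) on the worktop within 40 mm of where it stood; all is released and at rest (horizontal distance between lid_tiny and pot_tiny below 0.008 m and z of lid_tiny in the frame of pot_tiny between 0.044 and 0.05 m and angle between each of lid_tiny, pot_tiny, lid_small, pot_small, lid_medium, pot_medium, lid_large, pot_large's own z axis and vertical below 0.06 rad and height (world z) of each of pot_tiny, pot_small, pot_medium, pot_large below 0.005 m and distance of each of pot_tiny, pot_small, pot_medium, pot_large from where it was at the start of the episode below 0.04 m and linear speed of each of lid_tiny, pot_tiny, lid_small, pot_small, lid_medium, pot_medium, lid_large, pot_large below 0.02 m/s and horizontal distance between lid_small and pot_small below 0.008 m and z of lid_small in the frame of pot_small between 0.05 and 0.056 m and horizontal distance between lid_medium and pot_medium below 0.008 m and z of lid_medium in the frame of pot_medium between 0.056 and 0.062 m and horizontal distance between lid_large and pot_large below 0.008 m and z of lid_large in the frame of pot_large between 0.062 and 0.068 m); the robot touches nothing.
It fails at once if the glass lid is moved by more than 40 mm (distance of glass_lid from where it was at the start of the episode above 0.04 m).
It fails at once if the label roll is moved by more than 40 mm (distance of label_roll from where it was at the start of the episode above 0.04 m).
It also fails if it takes over 104 s, if anything falls off the work surface, if the arm or the gripper's body presses on something with over 40 N, if the wrist force passes 120 N, or if a joint passes its speed limit or range.

## Working session

There is one attempt and no reset: what is moved stays moved. The work goes in short steps, Python scripts to look and compute and a tool call to move; the robot and the scene stay as the last step left them, time stands still between calls to the robot, and variables do not carry over. Pictures are saved under pics/ and viewed, at most 14 in all, crops included, and the job is handed in when it is done.

Besides the shell and the picture viewer there is one more tool, called after "Emit:" by a JSON object that holds its "fn" and its "kwargs", one argument or row to a line. move_arm: Moves the arm, as the interface text tells. Its arguments: {"type":"object","properties":{"targets":{"type":"array"},"grip_force":{"type":"number"}},"required":["targets"]}

```bash
ls; mkdir -p pics; python3 - <<'E'
from bench import r
import cv2,pickle
for n in("top","side"):
    c=r.camera(n);cv2.imwrite(f"pics/{n}0.png",c["image"]);pickle.dump(c,open(f"{n}0.pkl","wb"))
    print(n,c["vertical_fov"],c["cx"],c["cy"],c["k1"],c["cam_to_world"])
s=r.read_state();print(s)
E
```

```text
pics
top 52.695438923489974 321.34414113990465 205.43087818143303 -0.06921697716960694 [[ 0.00759383 -0.99156223  0.12940897  0.32545665]
 [-0.99979412 -0.00509352  0.01964101 -0.00967647]
 [-0.01881614 -0.12953148 -0.99139677  1.32509939]
 [ 0.          0.          0.          1.        ]]
side 48.66864108829532 306.8177059210527 202.37251741315902 0.008892517361141683 [[ 0.98884954  0.11746221 -0.09153811  0.62398363]
 [ 0.14888236 -0.79325236  0.59041065 -0.70979245]
 [-0.00326188 -0.59745571 -0.80189528  1.02791639]
 [ 0.          0.          0.          1.        ]]
{'time': 0.1, 'joint_positions': array([ 1.30138681,  0.3327765 , -0.06469657,  1.46085088,  0.02158268,
        1.34993004, -0.08846991]), 'joint_vel': array([ 0.00113138, -0.00064021, -0.00033612, -0.00371193, -0.00038327,
       -0.00013652, -0.0007334 ]), 'joint_torque': array([ 1.52258013e-03, -6.24548435e+01,  2.44270416e-02, -3.90717030e+01,
       -6.15483709e-02,  3.65478289e-02,  1.47969308e-05]), 'ee_pos': array([ 0.15260755, -0.60571692,  0.22185667]), 'eef_rot': array([ 9.92392498e-01,  1.23112656e-01, -9.97120325e-05, -6.27209664e-04]), 'ft_force': array([ 0.00361649,  0.56611647, -0.50662858]), 'torque': array([ 2.06535465e-02,  3.09144804e-03, -2.88455737e-05]), 'grip_force': 0.0, 'width': 0.08682706334341031}
```

View pics/top0.png

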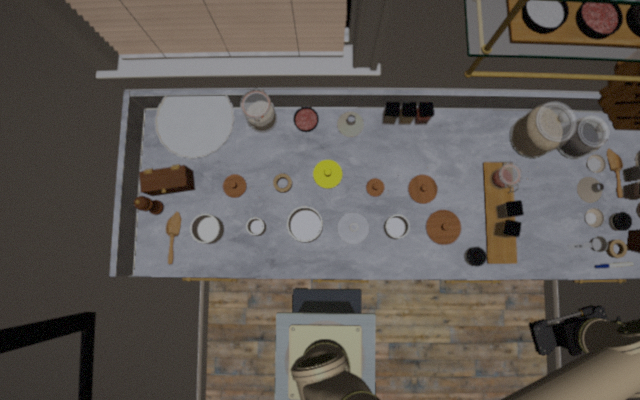

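View pics/side0.png

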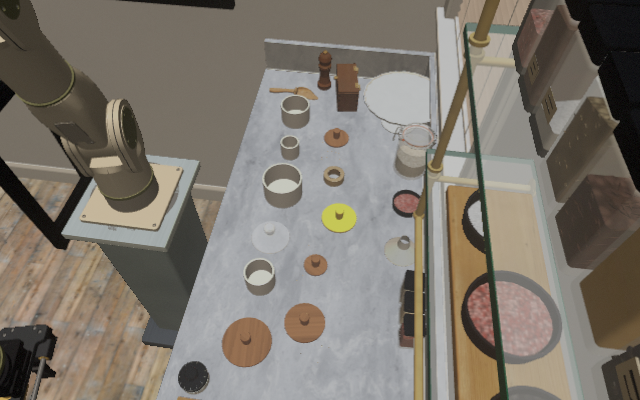

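The top view has brown lids at (235,185), (375,187), (422,189) and (443,227). White pots are at (207,229), (256,227), (305,225) and (396,227). Things that could be mistaken for these are the yellow lid at (327,174), the glass lid at (353,228), the kraft roll at (283,183) and the back glass lid at (350,122).

```bash
cat > h.py <<'E'
import numpy as np,cv2,pickle
def K(c):
    f=200/np.tan(np.radians(c["vertical_fov"]/2)); return np.array([[f,0,c["cx"]],[0,f,c["cy"]],[0,0,1]])
def proj(P,c):
    T=np.linalg.inv(c["cam_to_world"]);P=np.atleast_2d(P)@T[:3,:3].T+T[:3,3]
    s=P[:,:2]/P[:,2:];s=s*(1+c["k1"]*(s**2).sum(1,keepdims=True))
    k=K(c);return s*k[0,0]+k[:2,2]
def back(px,z,c):
    k=K(c);d=(np.atleast_2d(px)-k[:2,2])/k[0,0];s=d.copy()
    for _ in range(20): s=d/(1+c["k1"]*(s**2).sum(1,keepdims=True))
    T=c["cam_to_world"];v=np.c_[s,np.ones(len(s))]@T[:3,:3].T
    return T[:3,3]+v*((z-T[2,3])/v[:,2:])
def circ(x,y,z,R,c,n=72):
    a=np.linspace(0,2*np.pi,n,endpoint=False);return proj(np.c_[x+R*np.cos(a),y+R*np.sin(a),0*a+z],c)
E
cat > m.py <<'E'
from h import *
from scipy.optimize import minimize
o={"lid_a":((235,185),.016),"lid_tiny":((375,187),.016),"lid_c":((422,189),.016),"lid_d":((443,227),.016),
"pot_a":((207,229),.062),"pot_b":((256,227),.056),"pot_c":((305,225),.074),"pot_d":((396,227),.062),"glass":((353,228),.01),"roll":((283,183),.024),"yellow":((327,174),.016)}
c=pickle.load(open("top0.pkl","rb"));s=pickle.load(open("side0.pkl","rb"))
for n,(p,z) in o.items(): print(n,back(p,z,c).round(3),np.round(proj(back(p,z,c),s)))
g=cv2.cvtColor(c["image"],cv2.COLOR_BGR2HSV);B=c["image"].astype(int)
m=((B[...,2]>1.5*B[...,0])&(B[...,2]>50)&(g[...,0]<18)).astype(np.uint8)
for n in ("lid_a","lid_tiny","lid_c","lid_d"):
    l=cv2.connectedComponents(m)[1];p=o[n][0];i=l[p[1]+6,p[0]+6]
    cn=cv2.findContours((l==i).astype(np.uint8),0,1)[0][0][:,0].astype(float)
    w=back(cn,.016,c)[:,:2];A=np.c_[2*w,np.ones(len(w))];q=np.linalg.lstsq(A,(w**2).sum(1),rcond=None)[0]
    print(n,i,q[:2].round(4),"diam",2*np.sqrt(q[2]+q[:2]@q[:2]))
a=cv2.resize(c["image"][165:250,180:470],None,fx=2.75,fy=2.75,interpolation=2)
cv2.imwrite("pics/c1.png",np.vstack([cv2.resize(c["image"][165:255,180:325],None,fx=5.5,fy=5.5,interpolation=2)]))
cv2.imwrite("pics/c2.png",np.vstack([cv2.resize(c["image"][165:255,325:470],None,fx=5.5,fy=5.5,interpolation=2)]))
E
python3 m.py
```

```text
lid_a [[0.563 0.303 0.016]] [[336. 138.]]
lid_tiny [[ 0.558 -0.16   0.016]] [[315. 264.]]
lid_c [[ 0.552 -0.314  0.016]] [[303. 321.]]
lid_d [[ 0.428 -0.38   0.016]] [[246. 341.]]
pot_a [[0.413 0.377 0.062]] [[293. 107.]]
pot_b [[0.421 0.222 0.056]] [[288. 143.]]
pot_c [[0.427 0.065 0.074]] [[280. 178.]]
pot_d [[ 0.423 -0.219  0.062]] [[257. 269.]]
glass [[ 0.423 -0.087  0.01 ]] [[269. 236.]]
roll [[0.569 0.143 0.024]] [[332. 174.]]
yellow [[ 0.601 -0.002  0.016]] [[338. 217.]]
lid_a 179 [0.5613 0.3055] diam 0.0727399725460763
lid_tiny 0 [-0.0184 -0.0544] diam 0.584639458139187
lid_c 181 [ 0.5537 -0.3154] diam 0.09040155088949133
lid_d 209 [ 0.4286 -0.3798] diam 0.10845215287296418
```

View pics/c1.png

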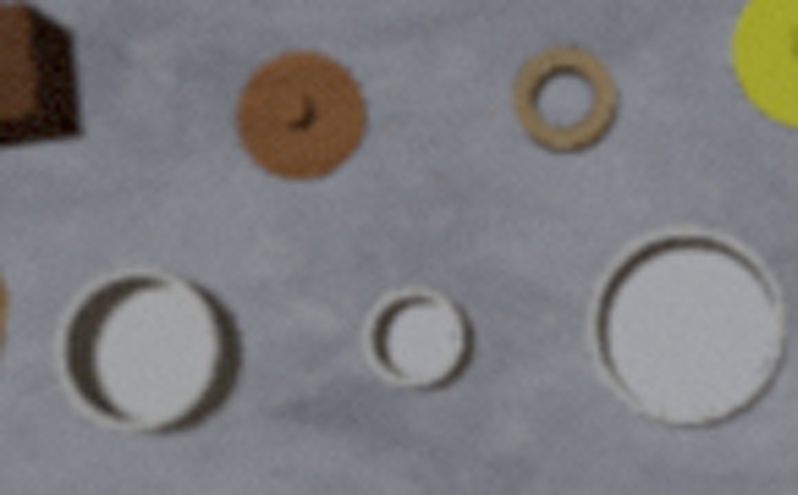

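View pics/c2.png

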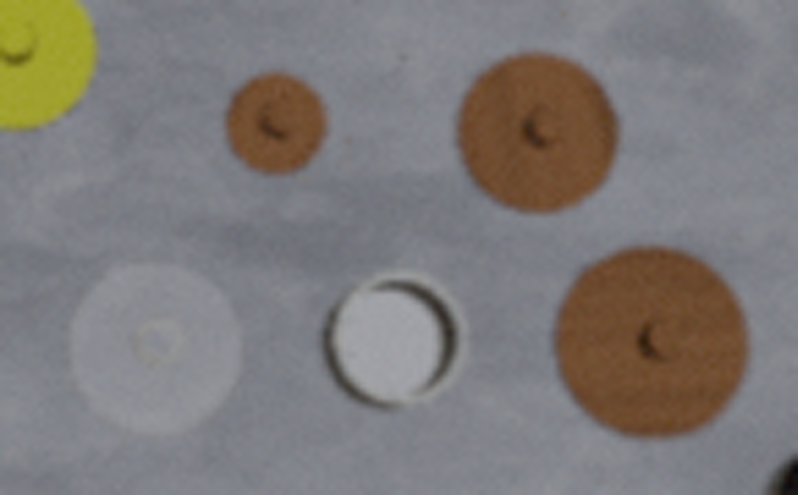

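```bash
cat > p.py <<'E'
from h import *
from scipy.ndimage import map_coordinates as mc
from scipy.optimize import minimize
c=pickle.load(open("top0.pkl","rb"));s=pickle.load(open("side0.pkl","rb"))
def grad(c):
    g=cv2.GaussianBlur(c["image"],(0,0),1.0).astype(np.float32)
    return np.max(np.hypot(cv2.Sobel(g,5,1,0),cv2.Sobel(g,5,0,1)),2)
G={"t":(c,grad(c)),"s":(s,grad(s))}
def sc(xy,rings,v):
    return sum(mc(G[v][1],circ(*xy,z,R,G[v][0])[:,::-1].T,order=1).mean() for z,R in rings)
O={"lid_large":((.4286,-.3798),[(.016,.058)]),"lid_medium":((.5537,-.3154),[(.016,.049)]),"lid_tiny":((.558,-.16),[(.016,.031)]),"lid_small":((.5613,.3055),[(.016,.040)]),
"pot_large":((.427,.065),[(.074,.056),(.074,.051)]),"pot_small":((.423,-.219),[(.062,.038),(.062,.033)]),"pot_medium":((.413,.377),[(.068,.047),(.068,.042)]),"pot_tiny":((.421,.222),[(.056,.029),(.056,.024)])}
if __name__=="__main__":
  best={}
  for n,(p0,r) in O.items():
    out=[]
    for vs in ("t","s","ts"):
        d=np.arange(-.02,.0201,.002);f=lambda q:-sum(sc(q,r,v) for v in vs)
        q0=min(((p0[0]+a,p0[1]+b) for a in d for b in d),key=f)
        q=minimize(f,q0,method="Nelder-Mead",options=dict(initial_simplex=[q0,(q0[0]+.002,q0[1]),(q0[0],q0[1]+.002)])).x;out.append(q.round(4))
    print(n,*out);best[n]=out[2]
  pickle.dump(best,open("best.pkl","wb"))
  im=[]
  for cc in(c,s):
    I=cv2.resize(cc["image"],None,fx=4,fy=4,interpolation=2)
    for n,q in best.items():
      for z,R in O[n][1]: cv2.polylines(I,[np.round(circ(*q,z,R,cc)*4+1.5).astype(int)],True,(0,255,0))
    im.append(I)
  a=im[0][640:1020,720:1920];b=im[1][360:1500,700:1400]
  cv2.imwrite("pics/o1.png",cv2.resize(a,(800,253),interpolation=3));cv2.imwrite("pics/o2.png",cv2.resize(b,(368,600),interpolation=3))
E
python3 p.py; python3 -c "
import cv2,numpy as np
a=cv2.imread('pics/o1.png');b=cv2.imread('pics/o2.png')
h=np.vstack([a[:,:400],a[:,400:]]);h=np.vstack([h,np.zeros((94,400,3),np.uint8)])
cv2.imwrite('pics/o.png',np.hstack([h,b]))"
```

```text
lid_large [ 0.4287 -0.3799] [ 0.4304 -0.3807] [ 0.4297 -0.3805]
lid_medium [ 0.5537 -0.3151] [ 0.5554 -0.316 ] [ 0.5547 -0.3158]
lid_tiny [ 0.5584 -0.1586] [ 0.5595 -0.1595] [ 0.5591 -0.1592]
lid_small [0.561  0.3055] [0.5621 0.3042] [0.5618 0.305 ]
pot_large [0.4286 0.0694] [0.4335 0.0657] [0.4326 0.0656]
pot_small [ 0.4263 -0.2217] [ 0.429  -0.2255] [ 0.4283 -0.2236]
pot_medium [0.4154 0.3806] [0.4176 0.3816] [0.4158 0.3807]
pot_tiny [0.425  0.2245] [0.4279 0.2226] [0.4273 0.2231]
```

View pics/o.png

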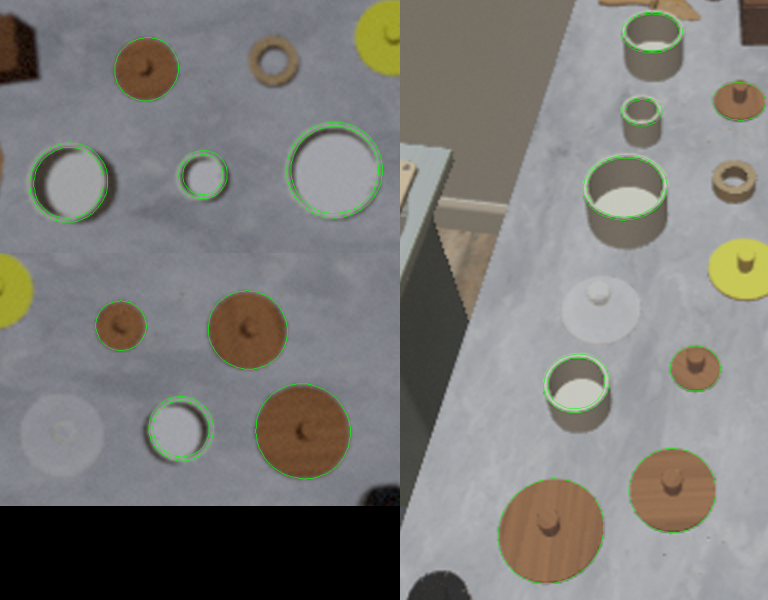

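Emit:
{"fn": "move_arm", "kwargs": {
  "targets": [
    [[0,0,0],[0,0,0.124],100],
    [[0,0,0],[0,0,0.123],100],
    [[3.46,-2.82,0],[0,0,0],100],
    [[3.46,-2.82,0],[0,0,0],100],
    [[3.46,-2.82,0],[0,0,0],100],
    [[3.46,-2.82,0],[0,0,0],100],
    [[3.46,-2.82,0],[0,0,0],100],
    [[3.46,-2.82,0],[0,0,0],100],
    [[3.46,-2.82,0],[0,0,0],100],
    [[3.46,-2.82,0],[0,0,0],100],
    [[0,0,5],[0,0,0],100],
    [[0,0,5],[0,0,0],100],
    [[0,0,0],[0,0,0],100],
    [[0,0,0],[0,0,0],100]
  ],
  "grip_force": 40
}}

```text
time: 1.85
ee_pos: [0.4302, -0.3812, 0.1244]
eef_rot: [1.0, -0.0, 0.001, 0.001]
ft_force: [1.0, -0.0, 1.1]
width: 0.0873
grip_force: 0.0
```

Emit:
{"fn": "move_arm", "kwargs": {
  "targets": [
    [[0,0,3.5],[0,0,0],100],
    [[0,0,3.5],[0,0,0],100],
    [[0,0,2],[0,0,0],100],
    [[0,0,1.4],[0,0,0],100],
    [[0,0,0],[0,0,0],100],
    [[0,0,0],[0,0,0],0],
    [[0,0,0],[0,0,0],0],
    [[0,0,0],[0,0,0],0],
    [[0,0,0],[0,0,0],0],
    [[0,0,0],[0,0,0],0],
    [[0,0,0],[0,0,0],0],
    [[0,0,0],[0,0,0],0]
  ]
}}

```text
time: 3.35
ee_pos: [0.4296, -0.3805, 0.0185]
eef_rot: [1.0, -0.0, 0.0, 0.0]
ft_force: [-0.7, -1.6, 0.2]
width: 0.025
grip_force: 0.6
```

Emit:
{"fn": "move_arm", "kwargs": {
  "targets": [
    [[0,0,0],[0,0,0],0],
    [[0,0,0],[0,0,0],0],
    [[0,0,0],[0,0,0],0],
    [[0,0,-1],[0,0,0],0],
    [[0,0,-2],[0,0,0],0],
    [[0,0,-3],[0,0,0],0],
    [[0,0,-3],[0,0,0],0],
    [[0,0,-3],[0,0,0],0],
    [[0,0,-1],[0,0,0],0],
    [[0,0,0],[0,0,0],0]
  ]
}}

```text
time: 4.6
ee_pos: [0.4296, -0.3806, 0.1487]
eef_rot: [1.0, -0.0, 0.0, 0.0]
ft_force: [0.0, -0.2, -1.8]
width: 0.0212
grip_force: 40.0
```

Emit:
{"fn": "move_arm", "kwargs": {
  "targets": [
    [[0,-2,0],[0,0,0],0],
    [[0.1,-4,0],[0,0,0],0],
    [[0.1,-5,0],[0,0,0],0],
    [[0.1,-5,0],[0,0,0],0],
    [[0,-5,0],[0,0,0],0],
    [[0,-5,0],[0,0,0],0],
    [[0,-5,0],[0,0,0],0],
    [[0,-5,0],[0,0,0],0],
    [[0,-4.6,0],[0,0,0],0],
    [[0,-3,0],[0,0,0],0],
    [[0,-1,0],[0,0,0],0],
    [[0,0,0],[0,0,0],0],
    [[0,0,2],[0,0,0],0],
    [[0,0,1.8],[0,0,0],0],
    [[0,0,0],[0,0,0],0]
  ]
}}

```text
time: 6.48
ee_pos: [0.4315, 0.0641, 0.1093]
eef_rot: [1.0, -0.001, -0.002, 0.0]
ft_force: [0.0, 0.7, -1.3]
width: 0.0211
grip_force: 40.0
```

```bash
cat > look.py <<'E'
import sys;from bench import r;from h import *
# args: name x y z(scene) : crop both views around a point, draw given rings x,y,z,R
name=sys.argv[1];x,y,z=map(float,sys.argv[2:5]);rings=[tuple(map(float,a.split(","))) for a in sys.argv[5:]]
o=[]
for n in("top","side"):
    c=r.camera(n);u=proj([x,y,z],c)[0].astype(int);k=6
    I=cv2.resize(c["image"],None,fx=k,fy=k,interpolation=2)
    for q in rings: cv2.polylines(I,[np.round(circ(*q,c)*k+2.5).astype(int)],True,(0,255,0))
    x0=max(0,u[0]*k-199);y0=max(0,u[1]*k-230);o.append(I[y0:y0+460,x0:x0+398])
cv2.imwrite(f"pics/{name}.png",np.hstack(o))
E
python3 look.py l1 .4326 .0656 .09 .4326,.0656,.074,.056; python3 -c "
from bench import r;s=r.read_state();print(s['ee_pos'],s['ft_force'],s['width'])"
```

```text
[0.43272416 0.06470752 0.11083271] [ 0.60883445  0.42069188 -0.0868594 ] 0.0211680961475058
```

View pics/l1.png

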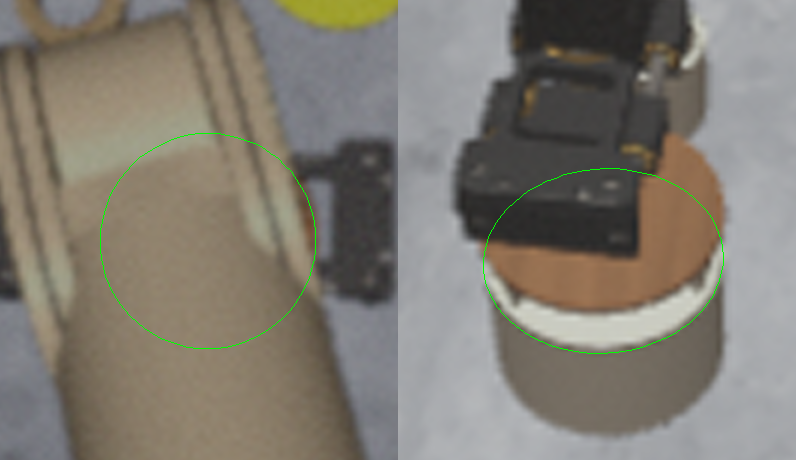

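The side view shows the large lid level and centred about 25 mm above the rim of the large pot, so I'm lowering it.

Emit:
{"fn": "move_arm", "kwargs": {
  "targets": [
    [[0,0,0.7],[0,0,0],0],
    [[0,0,0.7],[0,0,0],0],
    [[0,0,0.6],[0,0,0],0],
    [[0,0,0.4],[0,0,0],0],
    [[0,0,0.3],[0,0,0],0],
    [[0,0,0.1],[0,0,0],0],
    [[0,0,0],[0,0,0],0],
    [[0,0,0],[0,0,0],0]
  ]
}}

```text
time: 7.58
ee_pos: [0.4327, 0.0655, 0.0834]
eef_rot: [1.0, -0.0, -0.0, 0.0]
ft_force: [-7.6, -1.0, 14.3]
width: 0.0207
grip_force: 39.7
```

Emit:
{"fn": "move_arm", "kwargs": {
  "targets": [
    [[0,0,0],[0,0,0],60],
    [[0,0,0],[0,0,0],60],
    [[0,0,0],[0,0,0],60],
    [[0,0,0],[0,0,0],60],
    [[0,0,-1],[0,0,0],60],
    [[0,0,-2.5],[0,0,0],60],
    [[0,0,-3.2],[0,0,0],60],
    [[2.1,3.75,0],[0,0,0],60],
    [[2.1,3.75,0],[0,0,0],60],
    [[2.1,3.75,0],[0,0,0],60],
    [[2.1,3.75,0],[0,0,0],60],
    [[2.1,3.75,0],[0,0,0],60],
    [[2.1,3.75,0],[0,0,0],60],
    [[0,0,3],[0,0,0],60],
    [[0,0,4],[0,0,0],60],
    [[0,0,0],[0,0,0],60],
    [[0,0,0],[0,0,0],60]
  ]
}}

```text
time: 9.7
ee_pos: [0.5595, -0.1597, 0.0814]
eef_rot: [1.0, -0.0, 0.001, 0.0]
ft_force: [0.1, -0.5, -0.3]
width: 0.0523
grip_force: 0.0
```

```bash
python3 look.py l2 .4326 .0656 .09 .4326,.0656,.081,.058; python3 -c "
from bench import r;s=r.read_state();print(s['ee_pos'],s['ft_force'],s['width'])"
```

```text
[ 0.5597946  -0.15976081  0.08171643] [-0.72391833 -0.09055458 -0.33738936] 0.05252338172107494
```

View pics/l2.png

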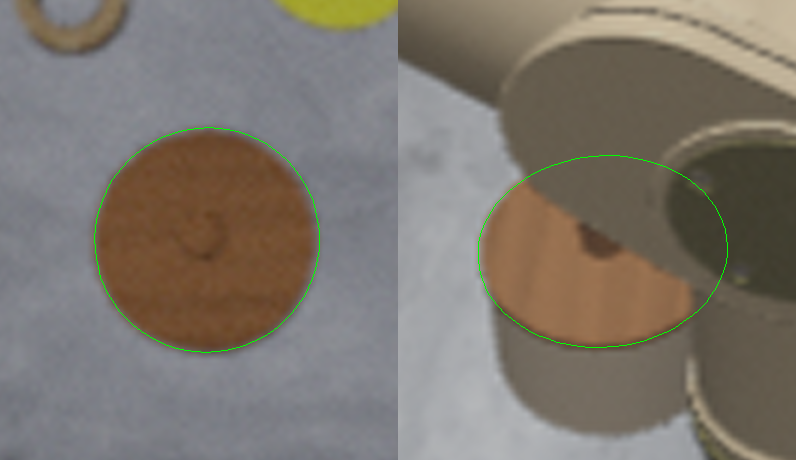

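The large lid matches its predicted seated outline in both views. Next is the tiny lid.

Emit:
{"fn": "move_arm", "kwargs": {
  "targets": [
    [[0,0,3],[0,0,0],60],
    [[0,0,2],[0,0,0],60],
    [[0,0,1.2],[0,0,0],60],
    [[0,0,0],[0,0,0],60],
    [[0,0,0],[0,0,0],0],
    [[0,0,0],[0,0,0],0],
    [[0,0,0],[0,0,0],0],
    [[0,0,0],[0,0,0],0],
    [[0,0,0],[0,0,0],0],
    [[0,0,0],[0,0,0],0],
    [[0,0,0],[0,0,0],0],
    [[0,0,0],[0,0,0],0]
  ]
}}

```text
time: 11.3
ee_pos: [0.5587, -0.1597, 0.0176]
eef_rot: [1.0, -0.0, 0.0, 0.0]
ft_force: [0.8, -0.6, 1.7]
width: 0.0212
grip_force: 39.8
```

Emit:
{"fn": "move_arm", "kwargs": {
  "targets": [
    [[0,0,-1],[0,0,0],0],
    [[0,0,-3],[0,0,0],0],
    [[0,0,-4],[0,0,0],0],
    [[0,0,-4],[0,0,0],0],
    [[0,0,-1.2],[0,0,0],0],
    [[-0.8,-2.3,0],[0,0,0],0],
    [[-1.5,-4.5,0],[0,0,0],0],
    [[-1.7,-5,0],[0,0,0],0],
    [[-1.7,-5,0],[0,0,0],0],
    [[-1.7,-5,0],[0,0,0],0],
    [[-1.7,-5,0],[0,0,0],0],
    [[-1.7,-5,0],[0,0,0],0],
    [[-1.5,-4.2,0],[0,0,0],0],
    [[-0.8,-2.3,0],[0,0,0],0],
    [[0,0,0],[0,0,0],0],
    [[0,0,3],[0,0,0],0],
    [[0,0,2.8],[0,0,0],0],
    [[0,0,0],[0,0,0],0],
    [[0,0,0],[0,0,0],0]
  ]
}}

```text
time: 13.68
ee_pos: [0.4278, 0.2233, 0.0921]
eef_rot: [1.0, -0.0, 0.0, -0.0]
ft_force: [-0.1, 0.8, -0.1]
width: 0.0211
grip_force: 39.8
```

```bash
python3 look.py l3 .4273 .2231 .07 .4273,.2231,.056,.029; python3 -c "
from bench import r;s=r.read_state();print(s['ee_pos'],s['ft_force'],s['width'])"
```

```text
[0.4282677  0.22358747 0.09258717] [ 0.41958291 -0.13092062 -0.80826029] 0.02128368727164838
```

View pics/l3.png

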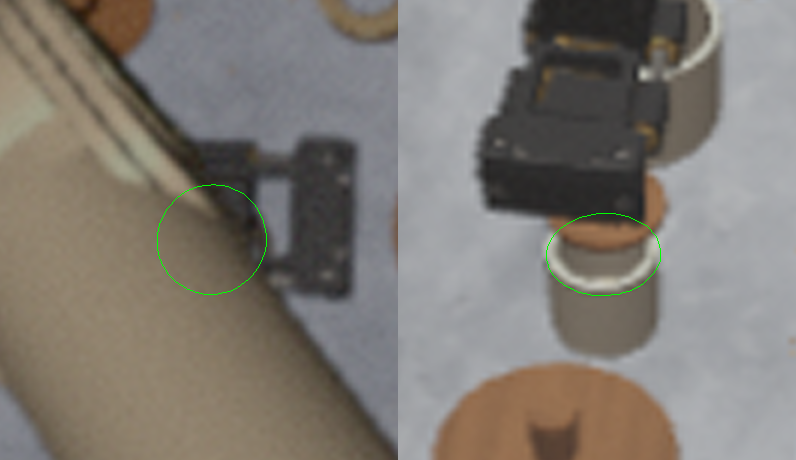

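The tiny lid hangs level and centred over the tiny pot. Lowering, releasing and going on to the small lid.

Emit:
{"fn": "move_arm", "kwargs": {
  "targets": [
    [[0,0,0.8],[0,0,0],0],
    [[0,0,0.7],[0,0,0],0],
    [[0,0,0.6],[0,0,0],0],
    [[0,0,0.4],[0,0,0],0],
    [[0,0,0.3],[0,0,0],0],
    [[0,0,0.05],[0,0,0],0],
    [[0,0,0],[0,0,0],0],
    [[0,0,0],[0,0,0],0]
  ]
}}

```text
time: 14.78
ee_pos: [0.4285, 0.2238, 0.0645]
eef_rot: [1.0, -0.0, 0.001, 0.0]
ft_force: [-4.4, -3.4, 16.7]
width: 0.0213
grip_force: 39.6
```

Emit:
{"fn": "move_arm", "kwargs": {
  "targets": [
    [[0,0,0],[0,0,0],60],
    [[0,0,0],[0,0,0],60],
    [[0,0,0],[0,0,0],60],
    [[0,0,0],[0,0,0],60],
    [[0,0,-1],[0,0,0],60],
    [[0,0,-2.5],[0,0,0],60],
    [[0,0,-4],[0,0,0],60],
    [[3.35,-2.03,0],[0,0,0],60],
    [[3.35,-2.03,0],[0,0,0],60],
    [[3.35,-2.03,0],[0,0,0],60],
    [[3.35,-2.03,0],[0,0,0],60],
    [[0,0,3],[0,0,0],60],
    [[0,0,3],[0,0,0],60],
    [[0,0,0],[0,0,0],60],
    [[0,0,0],[0,0,0],60]
  ]
}}

```text
time: 16.65
ee_pos: [0.5621, 0.3049, 0.0794]
eef_rot: [1.0, -0.0, 0.001, -0.0]
ft_force: [1.0, 0.2, 0.5]
width: 0.0522
grip_force: 0.0
```

```bash
python3 look.py l4 .4273 .2231 .07 .4273,.2231,.063,.031; python3 -c "
from bench import r;s=r.read_state();print(s['ee_pos'],s['ft_force'],s['width'])"
```

```text
[0.56242448 0.30504765 0.07979579] [-0.12164191 -0.11681762 -0.70287577] 0.05250880490960634
```

View pics/l4.png

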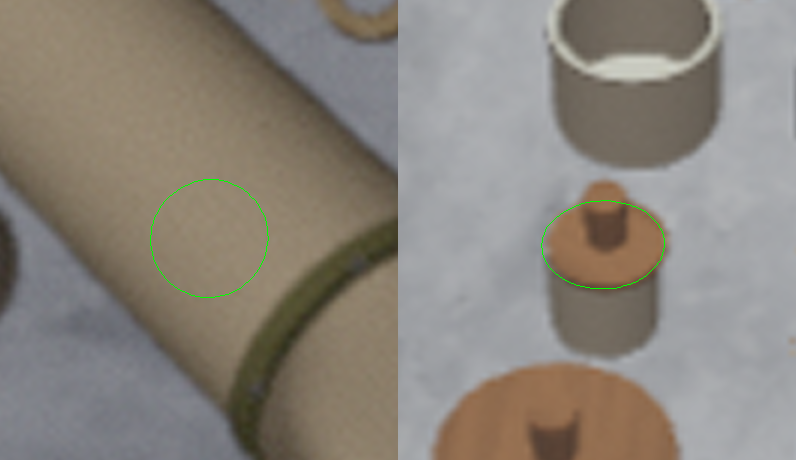

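The tiny lid is seated. Now grasping the small lid.

Emit:
{"fn": "move_arm", "kwargs": {
  "targets": [
    [[0,0,3],[0,0,0],60],
    [[0,0,2],[0,0,0],60],
    [[0,0,1],[0,0,0],60],
    [[0,0,0],[0,0,0],60],
    [[0,0,0],[0,0,0],0],
    [[0,0,0],[0,0,0],0],
    [[0,0,0],[0,0,0],0],
    [[0,0,0],[0,0,0],0],
    [[0,0,0],[0,0,0],0],
    [[0,0,0],[0,0,0],0],
    [[0,0,0],[0,0,0],0],
    [[0,0,0],[0,0,0],0]
  ]
}}

```text
time: 18.25
ee_pos: [0.5618, 0.3047, 0.0182]
eef_rot: [1.0, -0.0, 0.0, -0.0]
ft_force: [0.1, 1.2, 1.9]
width: 0.0212
grip_force: 39.9
```

Emit:
{"fn": "move_arm", "kwargs": {
  "targets": [
    [[0,0,-1],[0,0,0],0],
    [[0,0,-3],[0,0,0],0],
    [[0,0,-4],[0,0,0],0],
    [[0,0,-4],[0,0,0],0],
    [[0,0,-3],[0,0,0],0],
    [[-0.6,2.4,0],[0,0,0],0],
    [[-1,4,0],[0,0,0],0],
    [[-1.27,5,0],[0,0,0],0],
    [[-1.27,5,0],[0,0,0],0],
    [[-1.27,5,0],[0,0,0],0],
    [[-1.27,5,0],[0,0,0],0],
    [[-1.27,5,0],[0,0,0],0],
    [[-1.27,5,0],[0,0,0],0],
    [[-1.27,5,0],[0,0,0],0],
    [[-1.27,5,0],[0,0,0],0],
    [[-1,4,0],[0,0,0],0],
    [[-0.6,2.4,0],[0,0,0],0],
    [[0,0,0],[0,0,0],0],
    [[0,0,0],[0,0,0],0]
  ]
}}

```text
time: 20.62
ee_pos: [0.4283, -0.2223, 0.1683]
eef_rot: [1.0, 0.0, 0.0, -0.0]
ft_force: [0.1, 0.3, -1.1]
width: 0.0214
grip_force: 40.0
```

Emit:
{"fn": "move_arm", "kwargs": {
  "targets": [
    [[0,0,2],[0,0,0],0],
    [[0,0,3],[0,0,0],0],
    [[0,0,2],[0,0,0],0],
    [[0,0,0],[0,0,0],0],
    [[0,0,0],[0,0,0],0]
  ]
}}

```text
time: 21.25
ee_pos: [0.4288, -0.2229, 0.0991]
eef_rot: [1.0, 0.0, 0.001, 0.0]
ft_force: [0.1, -0.1, -0.6]
width: 0.021
grip_force: 40.0
```

```bash
python3 look.py l5 .4283 -.2236 .07 .4283,-.2236,.062,.038; python3 -c "
from bench import r;s=r.read_state();print(s['ee_pos'],s['ft_force'],s['width'])"
```

```text
[ 0.42875615 -0.22328948  0.0991585 ] [-0.18401141 -0.41500477 -0.28574246] 0.02147700100252621
```

View pics/l5.png

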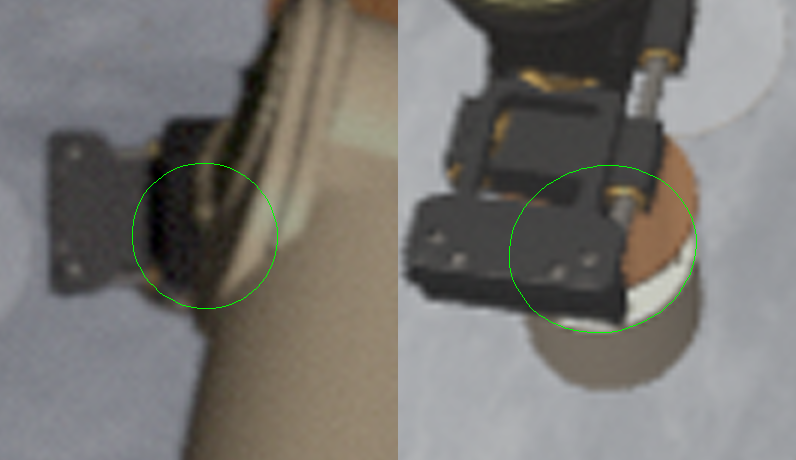

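Emit:
{"fn": "move_arm", "kwargs": {
  "targets": [
    [[0,0,0.8],[0,0,0],0],
    [[0,0,0.7],[0,0,0],0],
    [[0,0,0.6],[0,0,0],0],
    [[0,0,0.4],[0,0,0],0],
    [[0,0,0.25],[0,0,0],0],
    [[0,0,0.1],[0,0,0],0],
    [[0,0,0],[0,0,0],0],
    [[0,0,0],[0,0,0],0]
  ]
}}

```text
time: 22.35
ee_pos: [0.4283, -0.2234, 0.071]
eef_rot: [1.0, -0.0, 0.0, 0.0]
ft_force: [-7.9, 4.2, 19.4]
width: 0.0214
grip_force: 39.6
```

Emit:
{"fn": "move_arm", "kwargs": {
  "targets": [
    [[0,0,0],[0,0,0],60],
    [[0,0,0],[0,0,0],60],
    [[0,0,0],[0,0,0],60],
    [[0,0,0],[0,0,0],60],
    [[0,0,-1],[0,0,0],60],
    [[0,0,-2.5],[0,0,0],60],
    [[0,0,-4],[0,0,0],60],
    [[3.15,2.31,0],[0,0,0],60],
    [[3.15,2.31,0],[0,0,0],60],
    [[3.15,2.31,0],[0,0,0],60],
    [[3.15,2.31,0],[0,0,0],60],
    [[0,0,3],[0,0,0],60],
    [[0,0,4],[0,0,0],60],
    [[0,0,0],[0,0,0],60],
    [[0,0,0],[0,0,0],60]
  ]
}}

```text
time: 24.22
ee_pos: [0.5547, -0.3161, 0.0765]
eef_rot: [1.0, -0.0, 0.001, 0.0]
ft_force: [0.8, 0.2, -0.0]
width: 0.0521
grip_force: 0.0
```

```bash
python3 look.py l6 .4283 -.2236 .07 .4283,-.2236,.069,.040; python3 -c "
from bench import r;s=r.read_state();print(s['ee_pos'],s['ft_force'],s['width'])"
```

```text
[ 0.55504652 -0.31628896  0.07691336] [0.55373345 0.27729357 0.56091324] 0.052113217188661694
```

View pics/l6.png

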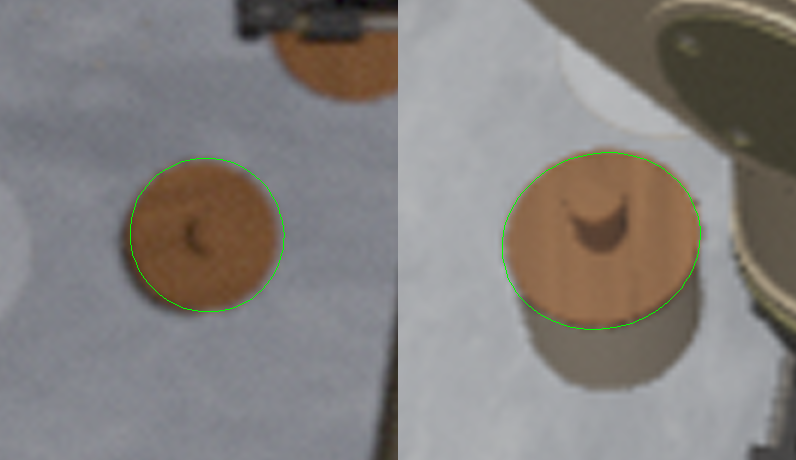

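The small lid is seated. Now grasping the medium (brown) lid.

Emit:
{"fn": "move_arm", "kwargs": {
  "targets": [
    [[0,0,3],[0,0,0],60],
    [[0,0,2],[0,0,0],60],
    [[0,0,0.7],[0,0,0],60],
    [[0,0,0],[0,0,0],60],
    [[0,0,0],[0,0,0],0],
    [[0,0,0],[0,0,0],0],
    [[0,0,0],[0,0,0],0],
    [[0,0,0],[0,0,0],0],
    [[0,0,0],[0,0,0],0],
    [[0,0,0],[0,0,0],0],
    [[0,0,0],[0,0,0],0],
    [[0,0,0],[0,0,0],0]
  ]
}}

```text
time: 25.82
ee_pos: [0.5541, -0.3159, 0.0178]
eef_rot: [1.0, -0.0, 0.0, 0.0]
ft_force: [-0.3, 0.5, 3.5]
width: 0.021
grip_force: 39.9
```

Emit:
{"fn": "move_arm", "kwargs": {
  "targets": [
    [[0,0,-1],[0,0,0],0],
    [[0,0,-3],[0,0,0],0],
    [[0,0,-4],[0,0,0],0],
    [[0,0,-5],[0,0,0],0],
    [[0,0,-3],[0,0,0],0],
    [[-0.5,-2.4,0],[0,0,0],0],
    [[-0.8,-4,0],[0,0,0],0],
    [[-1.08,-5.5,0],[0,0,0],0],
    [[-1.08,-5.5,0],[0,0,0],0],
    [[-1.08,-5.5,0],[0,0,0],0],
    [[-1.08,-5.5,0],[0,0,0],0],
    [[-1.08,-5.5,0],[0,0,0],0],
    [[-1.08,-5.5,0],[0,0,0],0],
    [[-1.08,-5.5,0],[0,0,0],0],
    [[-1.08,-5.5,0],[0,0,0],0],
    [[-1.08,-5.5,0],[0,0,0],0],
    [[-1.08,-5.5,0],[0,0,0],0],
    [[-1,-5,0],[0,0,0],0],
    [[-0.65,-3.3,0],[0,0,0],0],
    [[0,0,0],[0,0,0],0]
  ]
}}

```text
time: 28.32
ee_pos: [0.4145, 0.3841, 0.1778]
eef_rot: [1.0, 0.002, -0.001, -0.001]
ft_force: [0.7, -1.7, -1.4]
width: 0.0215
grip_force: 40.0
```

Emit:
{"fn": "move_arm", "kwargs": {
  "targets": [
    [[0,0,0],[0,0,0],0],
    [[0,0,2],[0,0,0],0],
    [[0,0,3],[0,0,0],0],
    [[0,0,2],[0,0,0],0],
    [[0,0,0],[0,0,0],0],
    [[0,0,0],[0,0,0],0]
  ]
}}

```text
time: 29.08
ee_pos: [0.4174, 0.3809, 0.1086]
eef_rot: [1.0, -0.001, 0.001, -0.0]
ft_force: [1.2, 0.6, -1.2]
width: 0.0215
grip_force: 40.0
```

```bash
python3 look.py l7 .4165 .381 .08 .4165,.381,.068,.047; python3 -c "
from bench import r;s=r.read_state();print(s['ee_pos'],s['ft_force'],s['width'])"
```

```text
[0.41731553 0.38134282 0.10869525] [ 0.14711185 -0.48977873 -1.157348  ] 0.021370300312567668
```

View pics/l7.png

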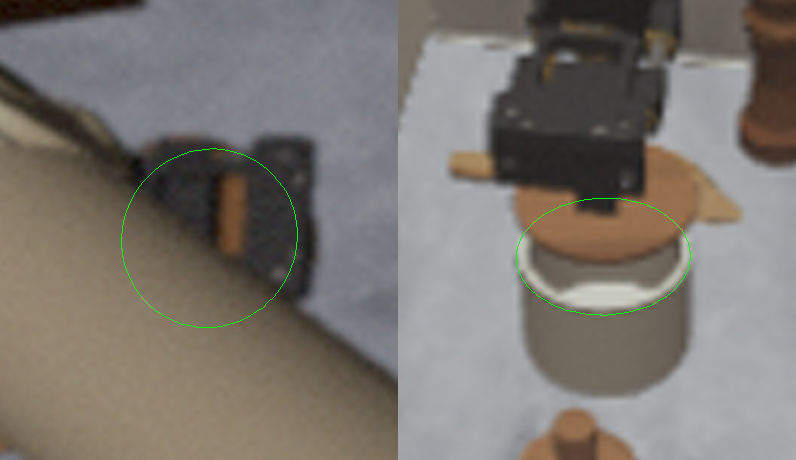

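Emit:
{"fn": "move_arm", "kwargs": {
  "targets": [
    [[0,0,1],[0,0,0],0],
    [[0,0,0.8],[0,0,0],0],
    [[0,0,0.6],[0,0,0],0],
    [[0,0,0.4],[0,0,0],0],
    [[0,0,0.3],[0,0,0],0],
    [[0,0,0.1],[0,0,0],0],
    [[0,0,0],[0,0,0],0],
    [[0,0,0],[0,0,0],0]
  ]
}}

```text
time: 30.18
ee_pos: [0.4166, 0.3814, 0.0767]
eef_rot: [1.0, -0.0, 0.0, 0.0]
ft_force: [-4.8, -4.6, 11.3]
width: 0.0212
grip_force: 39.7
```

Emit:
{"fn": "move_arm", "kwargs": {
  "targets": [
    [[0,0,0],[0,0,0],60],
    [[0,0,0],[0,0,0],60],
    [[0,0,0],[0,0,0],60],
    [[0,0,0],[0,0,0],60],
    [[0,0,-1],[0,0,0],60],
    [[0,0,-2.5],[0,0,0],60],
    [[0,0,-4],[0,0,0],60],
    [[0,0,-5],[0,0,0],60],
    [[0,0,-5],[0,0,0],60],
    [[4,4,0],[0,0,0],60],
    [[4,4,0],[0,0,0],60],
    [[0,5,0],[0,0,0],60],
    [[0,5,0],[0,0,0],60],
    [[0,5,0],[0,0,0],60],
    [[0,5,0],[0,0,0],60],
    [[0,5,0],[0,0,0],60],
    [[0,0,0],[0,0,0],60],
    [[0,0,0],[0,0,0],60]
  ]
}}

```text
time: 32.42
ee_pos: [0.4965, 0.052, 0.251]
eef_rot: [1.0, 0.0, 0.0, -0.0]
ft_force: [1.0, 1.0, -0.4]
width: 0.052
grip_force: 0.0
```

```bash
python3 - <<'E'
from bench import r;from h import *;import cv2
s=r.read_state();print(s['ee_pos'],s['ft_force'],s['width'])
b=pickle.load(open("best.pkl","rb"));S=dict(large=(.081,.058),medium=(.075,.049),small=(.069,.04),tiny=(.063,.031))
o=[]
for n,(x0,x1,y0,y1) in dict(top=(180,470,160,260),side=(200,340,60,400)).items():
    c=r.camera(n);k=4;I=cv2.resize(c["image"],None,fx=k,fy=k,interpolation=2)
    for m,(z,R) in S.items(): cv2.polylines(I,[np.round(circ(*b["pot_"+m],z,R,c)*k+1.5).astype(int)],True,(0,255,0))
    o.append(I[y0*k:y1*k,x0*k:x1*k])
a=np.vstack([o[0][:300,:560],o[0][:300,600:1160]]);q=cv2.resize(o[1],(240,583),interpolation=3);q=np.vstack([q,np.zeros((17,240,3),np.uint8)])
cv2.imwrite("pics/end.png",np.hstack([a,q]))
E
```

```text
[0.49653564 0.0520366  0.25103159] [ 1.0440174   0.96591829 -0.43202906] 0.05200863988233908
```

View pics/end.png

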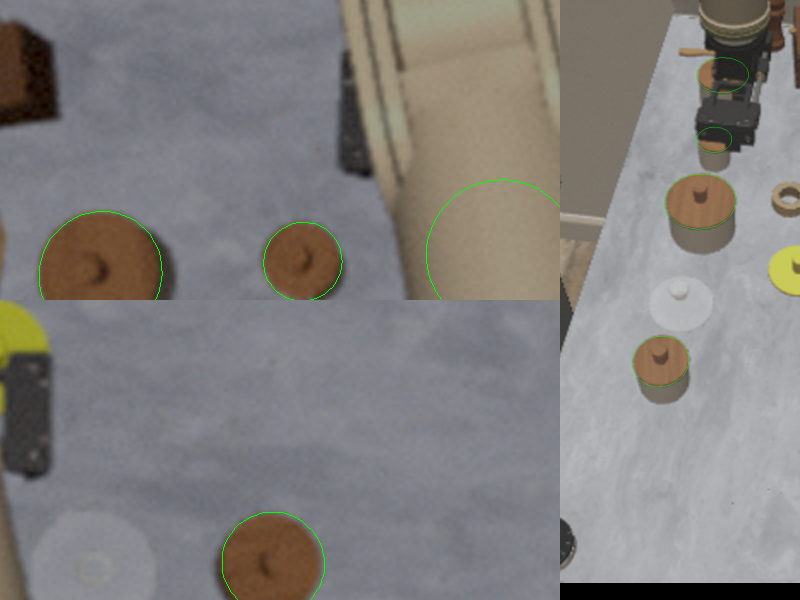

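All four lids match their predicted seated outlines, and the gripper is clear, so I'm handing the job in.

```bash
python3 -c "
from bench import r;print(r.close_job())"
```

```text
the job is handed in; nothing more can be done
None
```

All four wooden lids are on the pots of their own size; in the last pictures they match the predicted seated outlines. The job was handed in at about 32 s of the 104 s allowed, but the hand-in gave no verdict back.

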